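# Herb counter: clear the lid, then hold the sprung bin lid just short of its balance point

### The arm

A 6-joint arm with a two-finger parallel gripper is mounted at the origin on the work surface. World frame = base frame: x ahead of the robot, y to its left, z up, the work surface at z = 0. Lengths are in m, angles in degrees, forces in N, time in s.
With the tool pointing down it reaches from about 0.325 to 0.9 m from the base axis. Payload 6.1 kg.
Tool frame: the origin (TCP) lies midway between the tips of the shut fingers; the grasp point (between the pads) lies robot.grip_point_offset behind it (robot.grip_point_offset is the distance from the TCP to the grasp point, in m); y points along the fingers, x is the direction in which the jaws open and shut, and the axes are right-handed (so a half turn about y gives the same grasp; the last joint's range is limited). The gripper opens to 87 mm and grips with 3 to 60 N. Pads are 19 mm wide; open, the fingers measure 117 mm over their backs; the gripper's body (75 mm by 190 mm) begins 51 mm behind the grasp point.
Start: joints at [-73.23, 12.628, 87.462, -0, 79.91, -7.225], TCP at [0.254, -0.571, 0.196] pointing down, gripper open.
Joint ranges: [-170.65, 170.65], [-52.31, 119.04], [5.05, 147.46], [-71.25, 251.25], [11.57, 151.72], [-153.62, 153.62]. Speed limits (degrees/s): [147.25, 147.25, 172.46, 180, 180, 180].

### API

Orientations are given as [roll, pitch, yaw] about the fixed x, y, z axes, in that order (R = Rz(yaw) Ry(pitch) Rx(roll)).
In Python, from bench import robot, jaws, kin, grab_frame, spotter gives the robot as it stands. The module is installed in compiled form; this text tells all that it offers. Calls block until the motion is done:
- robot.move_to(position, orientation): joint-space move of the TCP to a pose.
- robot.movel(position, rotation=None, v=0.15, guard=None): straight line of the TCP; rotation=None keeps the orientation; v is the mean speed in m/s. With guard (N) it stops when the force on the tool has changed by that much, and returns True; else False.
- robot.goto_joints(angles): joint-space move.
- jaws.set_gripper(opening, strength=None): opening from 0.0 (shut) to 1.0 (fully open); strength is the grip in N (None keeps the last); returns when the fingers have stopped.
- robot.pause(seconds).
- kin.solve_ik(position, orientation): joint angles nearest the present ones, or None.
- robot.get_obs(): the state.
- grab_frame(name): name is "scene" or "top" or "wrist"; returns a dict with "color" (480x640x3 uint8, red, green, blue), "K" (3x3 intrinsics, pixels), "position" and "rotation" of the camera in the world. Camera axes: x right, y up, looking along -z (the intrinsics and any distortion apply to the point x, -y, -z); pixel columns grow to the right and rows downward; lengths in m; the calibration is good to about 2 mm. A picture is of the moment at which its call begins. There is no depth.
A pose or a line that the arm cannot do raises robot.MotionError and nothing moves.
- robot.close_job(): hands the job in, once; it reports no verdict.
Trained networks look in a picture, given as the dict that the camera call returned (one of the last four; its "shot" number tells which), for a name from the list of things; names that differ only in an ending like _2 or _b are one class to them, and where a whole thing is asked for, a point or a joint stands for the part that bears it (a point fixed in the world has none). Each returns a list of dicts, best first, with "conf" (0 to 1); they miss things now and then, are a little off and sometimes report something else, mostly with a low value. They report only what shows in the picture. A call takes as long as a camera call. They do not tell look-alikes from the thing itself.
- spotter.outline_of(picture, label): "pixels" (480x640 bool, what is visible of it) and "rect" ([left, top, right, bottom] in pixels, round what is visible of it).
The state is a dict: "t": time; "joints": joint angles; "qvel": joint speeds; "tau": joint torques, N m; "position": TCP position; "ee_rot": TCP orientation; "ft_force": force on the tool from outside, world axes, zero at the start; "wrist_torque": the same for the moment, N m; "opening": opening from 0.0 (shut) to 1.0 (fully open).
Only numpy, scipy, OpenCV 4.12 (cv2) and the standard library are available. Lean on these libraries where they do the work, as an engineer would, in place of code of your own. Each camera call takes 0.05 s, during which the arm holds its last target. There are 200 camera calls.

### The job

A wooden block has been left lying on the sprung lid of the metal herb bin: take it off and lay it flat in the middle of the stack of wrapping paper. Then lift the lid by its front bar a little past its balance point, keeping hold so that it never flies fully open, bring it back to about five degrees below the balance point, where it would fall shut if let go, and finish holding it still there: do not let go at the end. Leave everything else on the counter where it is.

Things in the scene. Friction and masses are not known exactly. Their poses are not given: they have to be found in the camera images.
- bin: Open-topped box of bare metal with a hinged lid, 170 (x) x 240 (y) x 100 mm high, fixed to the counter. Origin: centre of its underside; z up, the bar side faces its -x, the hinge runs along its far (+x) upper rim. It may stand left or right, turned up to 15 degrees.
- lid (a joint): Lid angle, rad: 0 closed and level, grows as the bar side rises, stop at 1.75. Lid: steel sheet 170 x 240 x 6 mm, 0.7 kg, top face 107 mm up when closed. A hinge spring bears part of its weight: balance point at 1.047 rad (60 degrees); below it the lid falls shut, above it the spring throws it open. Bare, it needs about 1.2 N upwards at the bar at 0, nearly none at balance; very little friction.
- lid_bar (a point): Middle of the axis of the lid's smooth round grab bar: 12 mm thick, 140 mm long along the bin's y, 104 mm up when closed, 50 mm in front of lid and bin front (44 mm clear), on two 10 mm arms at y = +-64 mm. Turns with the lid: x to the hinge, y along the bar. Moves up and towards the hinge on an arc of 220 mm radius; the bar can turn between gripping fingers.
- lid_hinge (a point): Middle of the lid's hinge axis: 85 mm along the bin's +x from the bin's centre, 104 mm above the counter; the axis runs along the bin's y. It turns with the lid.
- weight: Wooden block 42 (x) x 130 (y) x 35 (z) mm, about 0.2 kg, lying at the start on the closed lid, 107 mm above the counter. Origin: centre of its underside, z up. A plain paper weight.
- paper: Stack of light brown wrapping paper, 200 (x) x 130 (y) mm, fixed, its top 20 mm above the counter. Origin: centre of its underside, z up.
- spare_weight: A second, longer and flatter wooden block, 50 x 150 x 28 mm, lying on the bare counter near the robot; leave it alone. Origin: centre of its underside.
- jar: Blue ceramic jar, 76 mm wide, 82 mm high, beyond the bin and the paper; leave it. Origin: centre of its underside.
- mortar: Brass bowl, 90 mm wide, 60 mm high, beyond the bin and the paper; leave it. Origin: centre of its underside.
- tin: Metal can, 68 mm wide, 100 mm high, beyond the bin and the paper; leave it. Origin: centre of its underside.
- spoon: Long brass spoon lying on the counter to the robot's right; leave it.
- parcel: Brown paper-wrapped rigid box, 100 x 140 x 50 mm, to the robot's left; leave it. Origin: centre of its underside.
- cup: White cup, 68 mm wide, 65 mm high, to the robot's left, near; leave it. Origin: centre of its underside.
Not all that is in view belongs to the job. Several things have the shape of the paper; the one meant has the colours described above.

How it is judged:
By the outcome, as a careful person would: the job done as asked, in the order asked, and still so for the second after the job is handed in, while the arm keeps its last pose, push and grip.
It also fails if it takes over 61 s, if anything falls off the work surface, if the arm or the gripper's body presses on something with over 40 N, if the wrist force passes 120 N, or if a joint passes its speed limit or range.

## Working session

There is one attempt and no reset: what is moved stays moved. The work goes in short steps, each a Python script; the robot and the scene stay as the last script left them, time stands still between calls to the robot, and variables do not carry over. Pictures are saved under pics/ and viewed, about 8 in all and at most 12, crops included, and the job is handed in when it is done.

```bash
mkdir -p pics; ls; python3 - <<'E'
from bench import robot, jaws, kin, grab_frame, spotter
import cv2,numpy as np,pickle
o=robot.get_obs();print(o['t'],o['position'],o['ee_rot'],o['opening'],robot.grip_point_offset)
D={}
for n in ("scene","top"):
    f=grab_frame(n);cv2.imwrite(f"pics/{n}0.png",f["color"][:,:,::-1]);D[n]=f
    print(n,{k:(np.round(v,4).tolist() if not isinstance(v,(int,str)) else v) for k,v in f.items() if k!="color"})
    for l in ("bin","lid_bar","weight","paper","spare_weight"):
        r=spotter.outline_of(f,l);f[l]=r
        print(l,[(round(x["conf"],2),np.round(x["rect"]).tolist(),int(x["pixels"].sum())) for x in r])
pickle.dump(D,open("d0.pkl","wb"))
E
```

```text
pics
0.0 [ 0.25397537 -0.57035958  0.19504147] [-89.98416494   0.10748461 -66.00655303] 1.0002558736080314 0.0187
scene {'K': [[467.8172, 0.0, 321.6227], [0.0, 467.8172, 241.5279], [0.0, 0.0, 1.0]], 'position': [1.5194, 0.6601, 0.9328], 'rotation': [55.0451, 1.1059, 125.687], 'shot': 1}
bin [(0.61, [333.0, 239.0, 440.0, 326.0], 5385)]
lid_bar [(0.56, [340.0, 235.0, 441.0, 296.0], 2757)]
weight [(0.7, [374.0, 257.0, 422.0, 276.0], 857)]
paper [(0.85, [251.0, 226.0, 314.0, 270.0], 1574), (0.77, [224.0, 181.0, 271.0, 215.0], 954), (0.35, [376.0, 254.0, 422.0, 278.0], 853)]
spare_weight [(0.87, [336.0, 232.0, 375.0, 251.0], 410)]
top {'K': [[509.5036, 0.0, 314.9652], [0.0, 509.5036, 237.4663], [0.0, 0.0, 1.0]], 'position': [0.3444, -0.0512, 1.6908], 'rotation': [8.2129, 0.9375, -91.7881], 'shot': 2}
bin [(0.75, [200.0, 206.0, 288.0, 290.0], 4189)]
lid_bar [(0.87, [205.0, 210.0, 286.0, 291.0], 3573)]
weight [(0.96, [213.0, 231.0, 256.0, 256.0], 657), (0.53, [381.0, 287.0, 419.0, 342.0], 404)]
paper [(0.97, [345.0, 213.0, 395.0, 279.0], 2431), (0.59, [454.0, 268.0, 514.0, 339.0], 2518), (0.57, [136.0, 277.0, 182.0, 312.0], 1309)]
spare_weight [(0.56, [288.0, 283.0, 339.0, 305.0], 769)]
```

```bash
python3 - <<'E'
import cv2
a=cv2.imread("pics/top0.png");b=cv2.imread("pics/scene0.png")
cv2.imwrite("pics/top0c.png",cv2.resize(a[180:380,120:540],None,fx=1.9,fy=1.9,interpolation=cv2.INTER_CUBIC))
E
```

```text
(no output)
```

View pics/top0c.png

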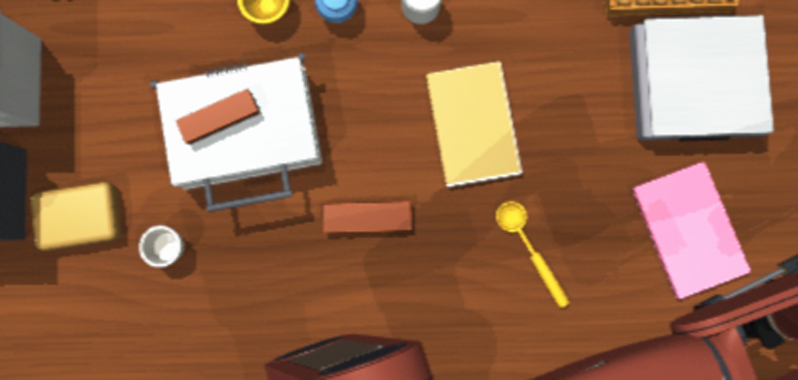

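View pics/scene0.png

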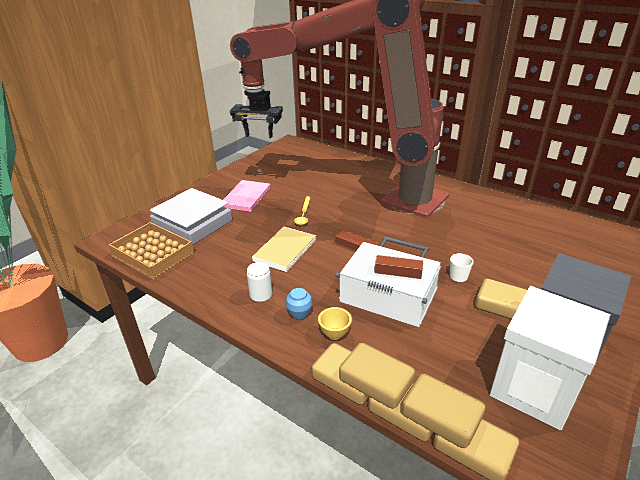

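The top view shows the bin with the lid (original pixels about 200–288, 206–290) and a block lying on it at (234,243). The spare block is on the counter at (313,294). Three things could be the paper: the tan stack at (370,246), the pink stack at (484,303) and the white scale at (490,220). Tan fits "light brown" and this enlarged crop shows it clearly, so I take that one. The block at (313,294) is the longer one on the bare counter, so it stays.

```bash
cat > h.py <<'E'
import numpy as np,cv2
from scipy.spatial.transform import Rotation as R
from scipy.optimize import least_squares
def rot(f):
    r=np.array(f["rotation"],float)
    return r if r.shape==(3,3) else R.from_euler("xyz",r,degrees=True).as_matrix()
def proj(f,X):
    p=(np.atleast_2d(X)-f["position"])@rot(f); K=f["K"]
    return np.c_[K[0,2]-K[0,0]*p[:,0]/p[:,2], K[1,2]+K[1,1]*p[:,1]/p[:,2]]
def unproj(f,uv,z):
    uv=np.atleast_2d(uv).astype(float);K=f["K"]
    d=np.c_[(uv[:,0]-K[0,2])/K[0,0],-(uv[:,1]-K[1,2])/K[1,1],-np.ones(len(uv))]@rot(f).T
    return f["position"]+d*((z-f["position"][2])/d[:,2])[:,None]
def place(p,L):  # p=x,y,yaw deg
    a=np.radians(p[2]);c,s=np.cos(a),np.sin(a)
    L=np.atleast_2d(L);return np.c_[p[0]+c*L[:,0]-s*L[:,1],p[1]+s*L[:,0]+c*L[:,1],L[:,2]]
def fit(pairs,p0):
    """pairs: list of (frame, local pts, uv)"""
    r=least_squares(lambda p:np.concatenate([(proj(f,place(p,L))-uv).ravel() for f,L,uv in pairs]),p0,x_scale=[.01,.01,1])
    return r.x,np.sqrt(np.mean(r.fun**2))
def boxsil(f,p,dx,dy,z0,z1):
    c=np.array([[sx*dx/2,sy*dy/2,z] for sx in(-1,1) for sy in(-1,1) for z in(z0,z1)])
    return cv2.convexHull(proj(f,place(p,c)).astype(np.float32))
def fitmask(fm,p0,dx,dy,z0,z1):
    """box pose from silhouettes: fm list of (frame,mask); matches 1-IoU"""
    from scipy.optimize import minimize
    def cost(p):
        t=0
        for f,m in fm:
            im=np.zeros((480,640),np.uint8);cv2.fillConvexPoly(im,np.round(boxsil(f,p,dx,dy,z0,z1)*16).astype(np.int32),1,cv2.LINE_8,4)
            i=im>0;t+=1-(i&m).sum()/max((i|m).sum(),1)
        return t
    r=minimize(cost,p0,method="Nelder-Mead",options=dict(initial_simplex=np.array(p0)+np.array([[0,0,0],[.02,0,0],[0,.02,0],[0,0,8]])))
    return r.x,r.fun
E
python3 - <<'E'
from h import *
import pickle
D=pickle.load(open("d0.pkl","rb"));t=D["top"]
cr=lambda a:np.array(a)/1.9+[120,180]
L=[[.085,.12,.107],[.085,-.12,.107],[-.085,-.12,.107],[-.085,.12,.107],[-.135,.07,.104],[-.135,-.07,.104]]
uv=cr([[155,85],[301,60],[320,163],[172,186],[209,207],[291,195]])
p0=[*unproj(t,uv[:4].mean(0),.107)[0,:2],0]
p,e=fit([(t,np.array(L),uv)],p0);print("bin",p,e);print(proj(t,place(p,L))-uv)
print("scene hull",boxsil(D["scene"],p,.17,.24,0,.107).reshape(-1,2).round().tolist())
for n,z in(("weight",.142),("paper",.02),("spare_weight",.028)):
    m=t[n][0]["pixels"];r=cv2.minAreaRect(np.argwhere(m)[:,::-1].astype(np.float32))
    q=unproj(t,cv2.boxPoints(r),z)[:,:2];e1,e2=q[1]-q[0],q[2]-q[1]
    s,l=sorted((e1,e2),key=np.linalg.norm);print(n,q.mean(0).round(4),"short",np.linalg.norm(s),"long",np.linalg.norm(l),"longdir",np.degrees(np.arctan2(l[1],l[0])))
E
```

```text
bin [0.5595232  0.18871414 8.04221197] 1.0048900982340165
[[ 1.74560832 -0.18801625]
 [-0.32471073  0.01066715]
 [-1.58988456 -1.48660914]
 [ 0.39522437 -0.3663287 ]
 [-0.7209912   1.7378404 ]
 [ 0.51736017  0.30640195]]
scene hull [[439.0, 261.0], [435.0, 289.0], [417.0, 326.0], [338.0, 299.0], [338.0, 271.0], [363.0, 240.0]]
weight [0.5669 0.2183] short 0.05107465172769861 long 0.13170392184505272 longdir -66.69680254522328
paper [ 0.5557 -0.2068] short 0.13701772086486547 long 0.20261797197699796 longdir -171.37019579775978
spare_weight [ 0.3998 -0.0162] short 0.054956483341838176 long 0.15238969513507156 longdir -88.03290049644419
```

```bash
python3 - <<'E'
from bench import robot, jaws, kin, grab_frame, spotter
from h import *
import pickle
for n,pos,ys in (("block",[.567,.218,.30],(23,-157)),("grasp",[.567,.218,.12],(23,-157)),("paper",[.556,-.207,.05],(-81.4,98.6)),("bar",[.427,.17,.09],(8,-172)),("bar60",[.535,.185,.28],(8,-172))):
    for y in ys:
        q=kin.solve_ik(pos,[-90,0,y]);print(n,y,None if q is None else np.round(q))
robot.move_to([.545,.21,.36],[-90,0,23])
f=grab_frame("wrist");cv2.imwrite("pics/w1.png",f["color"][:,:,::-1])
print(robot.get_obs()["t"],f["position"],f["rotation"])
for l in ("weight","lid_bar"):
    r=spotter.outline_of(f,l);f[l]=r;print(l,[(round(x["conf"],2),np.round(x["rect"]).tolist()) for x in r])
pickle.dump(f,open("w1.pkl","wb"))
D=pickle.load(open("d0.pkl","rb"))
if f["weight"]: print(fitmask([(f,f["weight"][0]["pixels"])],[.567,.218,23],.042,.13,.107,.142))
print(fitmask([(D["top"],D["top"]["weight"][0]["pixels"])],[.567,.218,23],.042,.13,.107,.142))
E
```

```text
block 23 [14.  8. 82.  0. 90. -9.]
block -157 None
grasp 23 [14. 14. 94.  0. 72. -9.]
grasp -157 None
paper -81.4 [-28.  17.  99.   0.  64.  53.]
paper 98.6 [ -28.   17.   99.   -0.   64. -127.]
bar 8 [ 12.  -4. 117.   0.  67.   4.]
bar -172 None
bar60 8 [11.  2. 90.  0. 88.  3.]
bar60 -172 None
3.6333 [0.51602891 0.27740598 0.54779168] [-15.75203977   0.06835198  22.94453285]
weight [(0.89, [328.0, 149.0, 366.0, 260.0]), (0.19, [388.0, 354.0, 437.0, 385.0])]
lid_bar [(0.83, [209.0, 105.0, 428.0, 318.0])]
(array([ 0.56722993,  0.22046146, 23.12001578]), np.float64(0.03655172413793106))
(array([ 0.56906344,  0.22040388, 22.89960461]), np.float64(0.08157524613220812))
```

View pics/w1.png

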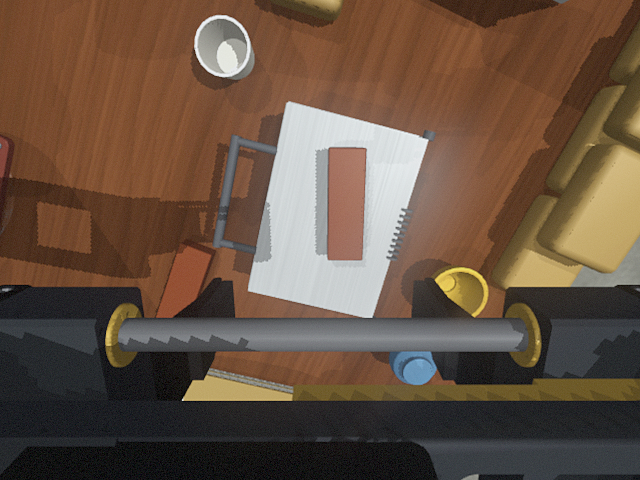

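Wrist view: block at (347,203) on the white lid, bar at left x≈226 and hinge spring at right x≈400. The wrist and top fits of the block agree to 2 mm, so I grasp.

```bash
python3 - <<'E'
from bench import robot, jaws, kin, grab_frame, spotter
from h import *
import pickle
D=pickle.load(open("d0.pkl","rb"));t=D["top"];w=pickle.load(open("w1.pkl","rb"))
L=np.array([[.085,.12,.107],[.085,-.12,.107],[-.085,-.12,.107],[-.085,.12,.107],[-.135,.07,.104],[-.135,-.07,.104]])
uv=np.array([[155,85],[301,60],[320,163],[172,186],[209,207],[291,195]])/1.9+[120,180]
uw=np.array([[428,138],[373,318],[248,290],[288,102],[235,138],[218,245]],float)
for pr in ([(w,L,uw)],[(w,L,uw),(t,L,uv)]): print("bin",*fit(pr,[.56,.19,8]))
print("paper",fitmask([(t,t["paper"][0]["pixels"])],[.556,-.207,8.6],.2,.13,0,.02),fitmask([(D["scene"],D["scene"]["paper"][0]["pixels"])],[.556,-.207,8.6],.2,.13,0,.02))
x,y,a=.5675,.2204,23.1
robot.move_to([x,y,.2],[-90,0,a])
print(robot.movel([x,y,.112],v=.12,guard=15))
jaws.set_gripper(0.0,30)
o=robot.get_obs();print(o["opening"]*87,o["position"],o["ft_force"])
robot.movel([x,y,.26],v=.15)
o=robot.get_obs();print(o["t"],o["opening"]*87,o["ft_force"],o["position"])
E
```

```text
bin [0.56425377 0.1951371  9.37217555] 1.0747647689023925
bin [0.56361758 0.19426199 9.17804122] 1.565344141856612
paper (array([ 0.55713469, -0.20785747,  8.63229848]), np.float64(0.03347947389398165)) (array([ 0.55520894, -0.20841629,  8.47605282]), np.float64(0.06141920095408471))
False
41.084037799137526 [0.56758291 0.22044062 0.11201646] [ 1.17231571 -0.12644085  0.15858053]
7.275 40.806981043421295 [ 0.05237459 -0.9255366  -2.78975229] [0.56674382 0.22020382 0.25843533]
```

```bash
python3 - <<'E'
from bench import robot, jaws, kin, grab_frame, spotter
from h import *
import pickle
x,y,a=.5565,-.208,-81.4
robot.move_to([x,y,.16],[-90,0,a])
print(robot.movel([x,y,.06],v=.15),robot.movel([x,y,.0245],v=.04,guard=4))
o=robot.get_obs();print(o["position"],o["ft_force"])
jaws.set_gripper(0.85,30)
robot.movel([x,y,.2],v=.2)
robot.move_to([.42,.16,.26],[-90,0,9.2])
o=robot.get_obs();print(o["t"],o["ft_force"])
t=grab_frame("top");w=grab_frame("wrist")
cv2.imwrite("pics/t2.png",cv2.resize(t["color"][180:330,180:420,::-1],None,fx=3,fy=3))
cv2.imwrite("pics/w2.png",w["color"][:,:,::-1])
r=spotter.outline_of(t,"weight");print([(round(i["conf"],2),i["rect"]) for i in r])
pickle.dump((t,w),open("d2.pkl","wb"))
E
```

```text
False True
[ 0.55576425 -0.20768711  0.02509458] [-0.41151657 -0.36650102  5.0167574 ]
13.8667 [-0.28527194  0.04796592 -0.00054055]
[(0.71, [361.3, 225.9, 377.2, 264.5])]
```

View pics/t2.png

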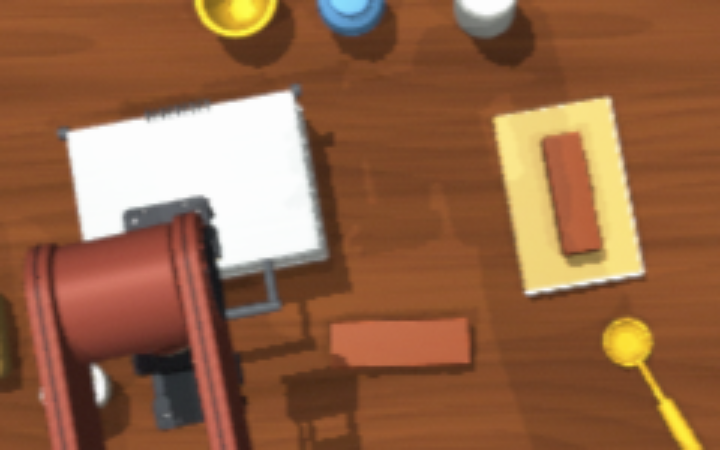

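View pics/w2.png

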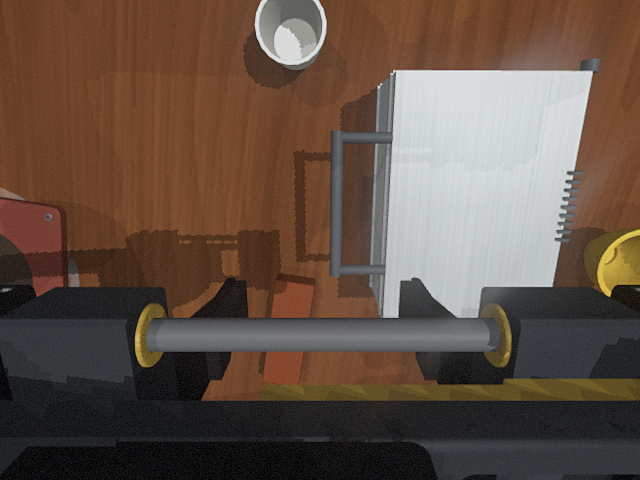

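The block lies in the middle of the tan stack (top crop, about (572,194)). In the wrist view the bar is vertical at column 337, rows 131–275. I locate the bar from that.

```bash
python3 - <<'E'
from h import *
import pickle
t,w=pickle.load(open("d2.pkl","rb"));w1=pickle.load(open("w1.pkl","rb"))
print(unproj(w,[[337,138],[337,270]],.104),unproj(w1,[[235,139],[218,244]],.104))
L=np.array([[-.135,.064,.104],[-.135,-.064,.104],[-.085,.12,.107],[.085,.12,.107]])
print(fit([(w,L,np.array([[337,138],[337,270],[395,70],[590,70.]]))],[.563,.194,9.2]))
b=np.mean(unproj(w,[[337,138],[337,270]],.104),0)
for a in (8.6,9.3): print(a,b+.135*np.array([np.cos(np.radians(a)),np.sin(np.radians(a)),0]))
g=cv2.cvtColor(w["color"],cv2.COLOR_RGB2GRAY)
print(g[180,322:350],g[240,322:350])
E
```

```text
[[0.42044673 0.23617171 0.104     ]
 [0.44207884 0.10989499 0.104     ]] [[0.41950842 0.23794666 0.104     ]
 [0.44195868 0.10733215 0.104     ]]
(array([0.56358203, 0.19474373, 9.43554946]), np.float64(0.9306179515786696))
8.6 [0.5647449  0.19322062 0.104     ]
9.3 [0.56448831 0.19484987 0.104     ]
[ 81  81  77  82  87  83  85  87  65  65  79  86  94  96 101 106 106 101
  94  85  70  71  58  65  57  68  69  65] [ 81  85  83  90  94  92  92  75  58  75  82  85  93  99 106 100  98  93
  84  76  65  71  68  70  74  70  70  70]
```

```bash
python3 - <<'E'
from bench import robot, jaws, kin, grab_frame, spotter
from h import *
b=np.array([.4313,.1730,.104]);o3=[-90,0,9.5];d=[0,0,.0187]
jaws.set_gripper(.52,20)
robot.move_to(b+[0,0,.08],o3)
print(robot.movel(b-d,v=.1,guard=8))
print(robot.get_obs()["ft_force"])
jaws.set_gripper(0,20)
o=robot.get_obs();print(o["t"],o["opening"]*87,o["position"],o["ft_force"],o["wrist_torque"])
w=grab_frame("wrist");cv2.imwrite("pics/w3.png",w["color"][:,:,::-1])
E
```

```text
False
[0.55500959 0.73707028 0.85050773]
17.35 0.32188163885433685 [0.43127447 0.17299499 0.08526259] [-0.52910791 -0.02895646  0.3407348 ] [ 0.09367417 -0.09772867 -0.00072306]
```

View pics/w3.png

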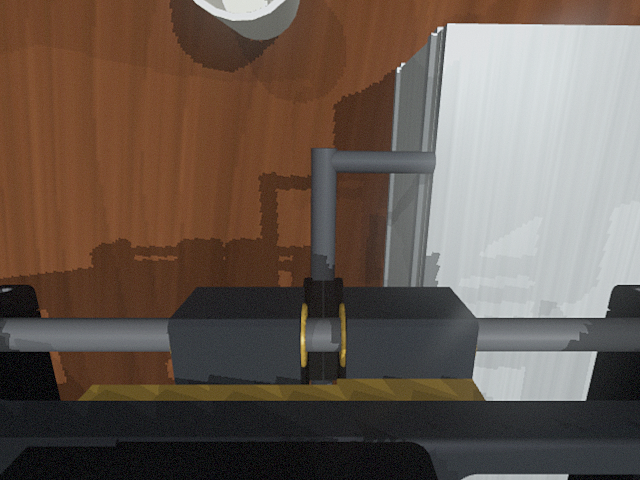

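```bash
python3 - <<'E'
import cv2
from bench import *
from h import *
o=robot.get_obs();print(o["t"],o["opening"],o["position"],o["ft_force"])
a=cv2.imread("pics/w3.png");a=cv2.resize(a[240:400,230:420],None,fx=3,fy=3,interpolation=cv2.INTER_CUBIC)
f=grab_frame("scene");cv2.imwrite("pics/s3.png",f["color"][:,:,::-1])
b=cv2.resize(f["color"][190:330,320:460,::-1],None,fx=3.42,fy=3.42,interpolation=cv2.INTER_CUBIC)[:480]
b=cv2.resize(b,(230*2,480))[:,:]
c=np.hstack([a[:, 150:490],b]);cv2.imwrite("pics/c3.png",cv2.convertScaleAbs(c,alpha=1.5,beta=20))
E
```

```text
17.4 0.008479956257628447 [0.43130123 0.17300175 0.08530894] [ 0.16022272 -0.66443087  0.7630607 ]
```

View pics/c3.png

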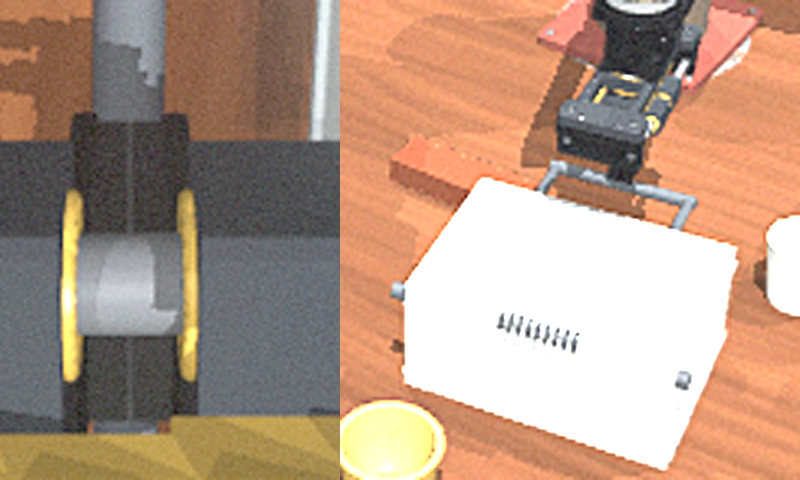

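```bash
python3 - <<'E'
from bench import *
from h import *
import pickle
t,w2=pickle.load(open("d2.pkl","rb"));w1=pickle.load(open("w1.pkl","rb"))
w3=grab_frame("wrist");s=grab_frame("scene")
print(w3["K"],w3["position"],w3["rotation"],w2["position"],w2["rotation"])
P=[(w1,[235,140]),(w2,[337,138]),(w3,[323,162])]
for sub in (P,P[:2],P[1:],):
    r=least_squares(lambda X:np.concatenate([proj(f,X)[0]-u for f,u in sub]),[.42,.23,.1]);print(r.x,np.abs(r.fun).max())
for z in (.06,.08,.104): print(z,[unproj(f,u,z)[0].round(4).tolist() for f,u in P])
print("TCP in w3",proj(w3,robot.get_obs()["position"]), "bar in scene",proj(s,[[.4204,.2362,.104],[.4421,.1099,.104],[.4313,.173,.104],[.4313,.173,.085]]))
E
```

```text
[[361.50322946   0.         322.8469651 ]
 [  0.         361.50322946 242.10348465]
 [  0.           0.           1.        ]] [0.41868839 0.24598146 0.27337793] [-15.75484653   0.04498088   9.51957033] [0.40840703 0.23245437 0.44771728] [-15.77096761   0.07572983   9.11119778]
[0.4202298  0.23648453 0.10480407] 0.43235960898124404
[0.42027877 0.23645465 0.10503034] 0.47356386165313324
[0.42030674 0.2362805  0.10129074] 0.23689261348840773
0.06 [[0.4103, 0.2329, 0.06], [0.422, 0.2366, 0.06], [0.4206, 0.234, 0.06]]
0.08 [[0.4147, 0.2347, 0.08], [0.4213, 0.2364, 0.08], [0.4204, 0.2351, 0.08]]
0.104 [[0.4199, 0.2369, 0.104], [0.4204, 0.2362, 0.104], [0.4202, 0.2365, 0.104]]
TCP in w3 [[323.7350748  278.43540427]] bar in scene [[425.70647888 248.64078949]
 [385.22701193 238.65678639]
 [405.11013548 243.56885932]
 [404.59835777 248.61065143]]
```

```bash
python3 - <<'E'
from bench import *
from h import *
w=grab_frame("wrist");p=robot.get_obs()["position"]
u=np.array([-np.sin(np.radians(9.5)),np.cos(np.radians(9.5)),0])
for dz in (0,.01,.02,.025,.03,.04): print(dz,proj(w,[p+u*.0095+[0,0,dz],p+u*.0095+[.0,0,dz]])[0].round(1), proj(w,p+[0,0,dz]).round(1))
b=np.array([.4313,.1730])
jaws.set_gripper(.5,20)
print(robot.movel([*b,.067],v=.05,guard=6),robot.get_obs()["ft_force"])
jaws.set_gripper(0,20)
o=robot.get_obs();print(o["t"],o["opening"]*87,o["position"],o["ft_force"])
w=grab_frame("wrist");cv2.imwrite("pics/w4.png",cv2.resize(w["color"][120:400,200:480,::-1],None,fx=2,fy=2))
E
```

```text
0 [323.8 262.3] [[323.8 278.4]]
0.01 [323.9 268.5] [[323.8 285.4]]
0.02 [323.9 275.4] [[323.9 293.1]]
0.025 [323.9 279.1] [[323.9 297.2]]
0.03 [323.9 283.1] [[323.9 301.6]]
0.04 [324.  291.7] [[324.  311.2]]
False [-0.06908543 -0.28270434  0.68686225]
19.75 11.508711080388558 [0.43095302 0.17294543 0.06693416] [-2.82031659 -0.15858364  0.627719  ]
```

View pics/w4.png

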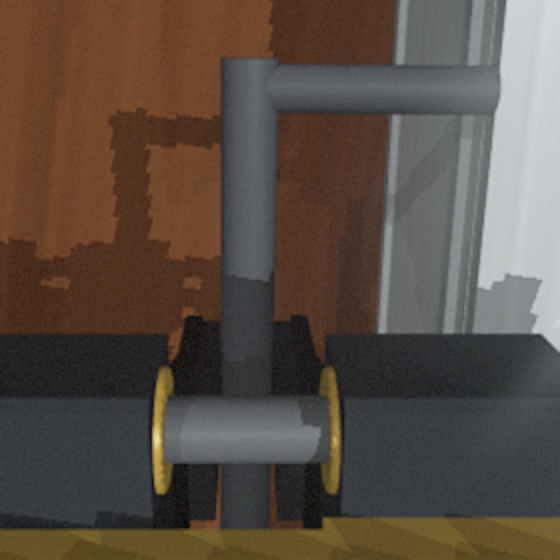

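Now the bar is gripped: the opening reads 11.5 mm and the bar lies between the pads. The real tips sit about 24 mm higher than the TCP says, so I carry the measured 37 mm TCP-to-bar offset along the arc, tool vertical.

```bash
cat > arc.py <<'E'
from bench import *
from h import *
A=np.radians(9.5);e=np.array([np.cos(A),np.sin(A),0])
b0=np.array([.4309,.1729,.104]);H=b0+.22*e;OFF=np.array([0,0,.037])
def go(th,v):
    t=np.radians(th);p=H-.22*np.cos(t)*e+[0,0,.22*np.sin(t)]-OFF
    robot.movel(p,v=v)
    o=robot.get_obs();q=o["position"]+OFF-H
    print(th,round(o["t"],2),"meas",np.degrees(np.arctan2(q[2],-q@e)).round(2),"r",np.hypot(q[2],q@e).round(4),"F",(o["ft_force"]@e).round(2),o["ft_force"].round(2),(o["opening"]*87).round(1))
E
python3 - <<'E'
from arc import *
import pickle
jaws.set_gripper(0,25)
for th in (6,12,20,28,36,44,50,55): go(th,.07)
f=grab_frame("scene");pickle.dump(f,open("s5.pkl","wb"))
cv2.imwrite("pics/s5.png",cv2.resize(f["color"][140:320,320:500,::-1],None,fx=3.2,fy=3.2))
E
```

```text
Traceback (most recent call last):
  File "arc.py", line 9, in go
    print(th,round(o["t"],2),"meas",np.degrees(np.arctan2(q[2],-q@e)).round(2),"r",np.hypot(q[2],q@e).round(4),"F",(o["ft_force"]@e).round(2),o["ft_force"].round(2),(o["opening"]*87).round(1))
                                                                                                                                                                     ^^^^^^^^^^^^^^^^^^^^^^^
AttributeError: 'float' object has no attribute 'round'
```

```bash
sed -i 's/(o\["opening"\]\*87).round(1)/round(o["opening"]*87,1)/' arc.py
python3 - <<'E'
from arc import *
import pickle
for th in (6,12,20,28,36,44,50,55): go(th,.07)
f=grab_frame("scene");pickle.dump(f,open("s5.pkl","wb"))
cv2.imwrite("pics/s5.png",cv2.resize(f["color"][140:320,320:500,::-1],None,fx=3.2,fy=3.2))
E
```

```text
6 20.74 meas 5.95 r 0.22 F -0.89 [-0.92  0.1  -1.99] 11.4
12 21.22 meas 12.13 r 0.2202 F -2.89 [-2.86 -0.45 -1.7 ] 11.1
20 21.81 meas 20.28 r 0.2206 F -6.81 [-6.74 -1.01  1.61] 11.1
28 22.4 meas 28.27 r 0.2213 F -8.85 [-8.51 -2.78  2.39] 11.2
36 22.99 meas 36.3 r 0.2221 F -11.7 [-11.04  -4.91   6.27] 11.3
44 23.58 meas 44.5 r 0.2227 F -12.76 [-12.11  -4.97  10.82] 11.0
50 24.06 meas 50.74 r 0.2225 F -10.22 [-9.56 -4.79  9.38] 11.0
55 24.48 meas 55.79 r 0.2223 F -6.01 [-5.41 -4.12  7.57] 11.1
```

View pics/s5.png

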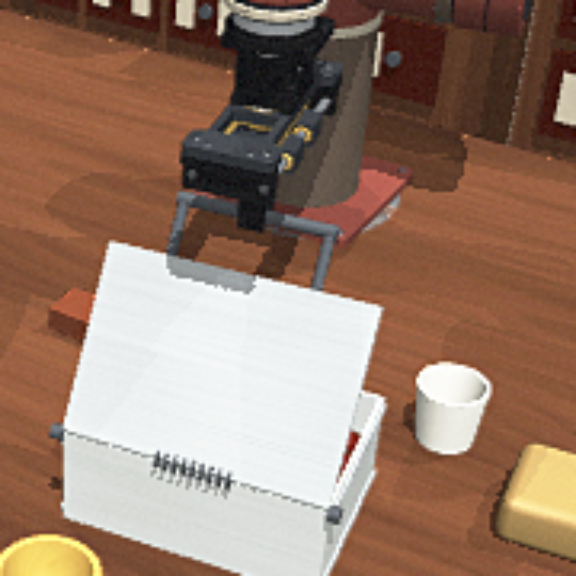

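```bash
cat > ang.py <<'E'
from h import *
def lidpts(L,th):
    t=np.radians(th);d=np.array(L,float)-[.085,0,.104]
    return np.c_[.085+d[:,0]*np.cos(t)+d[:,2]*np.sin(t),d[:,1],.104-d[:,0]*np.sin(t)+d[:,2]*np.cos(t)]
LP=[[-.085,-.12,.107],[-.085,.12,.107],[-.135,-.07,.104],[-.135,.07,.104]]
HP=np.array([[.085,-.128,.104],[.085,.128,.104]])
def angle(f,uv,uh):
    pri=np.array([.5636,.1946,9.4])
    def res(p):
        a=(proj(f,place(p[:3],lidpts(LP,p[3])))-uv).ravel();h=(proj(f,place(p[:3],HP))-uh).ravel()
        return np.r_[a,h,(p[:3]-pri)/[.002,.002,.5]]
    r=least_squares(res,[*pri,56],x_scale=[.01,.01,1,1])
    r2=least_squares(lambda t:res([*pri,t[0]])[:8],[56])
    return r.x,r.fun[:12].round(1),r2.x
E
python3 - <<'E'
from ang import *
import pickle
f=pickle.load(open("s5.pkl","rb"));c=lambda a:np.array(a)/3.2+[320,140]
print(angle(f,c([[110,242],[380,308],[181,199],[339,231]]),c([[57,432],[335,514]])))
E
```

```text
(array([ 0.56499504,  0.19520259,  9.27826614, 53.07110058]), array([ 0. , -0.1,  0.7, -0.4, -0.5, -0.1, -0.2,  1. , -1. , -1.4,  1.2,
       -0.9]), array([52.68759331]))
```

```bash
python3 - <<'E'
from arc import *
import pickle
o=robot.get_obs();print(o["t"],o["position"],o["ee_rot"],o["ft_force"])
f=grab_frame("wrist");pickle.dump(f,open("w5.pkl","wb"))
cv2.imwrite("pics/w5.png",cv2.resize(f["color"][80:400,180:580,::-1],None,fx=1.9,fy=1.9))
for z in (.262,.27,.28,.288,.294): pass
q=lambda th:place([.5645,.195,9.4],__import__("ang").lidpts([[-.135,.064,.104],[-.135,0,.104],[-.085,.064,.104],[-.085,.12,.107]],th))
for th in (52,53,54,55,56): print(th,((proj(f,q(th))-[180,80])*1.9).round(0).tolist())
E
```

```text
24.5333 [0.52470205 0.18764579 0.25073109] [-90.08865332  -0.19367674   9.47448741] [-5.4461715  -3.99068527  6.20700592]
52 [[231.0, 156.0], [235.0, 413.0], [347.0, 148.0], [363.0, -72.0]]
53 [[244.0, 157.0], [246.0, 417.0], [356.0, 149.0], [373.0, -74.0]]
54 [[257.0, 158.0], [258.0, 421.0], [365.0, 149.0], [384.0, -76.0]]
55 [[271.0, 158.0], [271.0, 425.0], [374.0, 149.0], [394.0, -77.0]]
56 [[286.0, 159.0], [284.0, 429.0], [384.0, 150.0], [405.0, -79.0]]
```

View pics/w5.png

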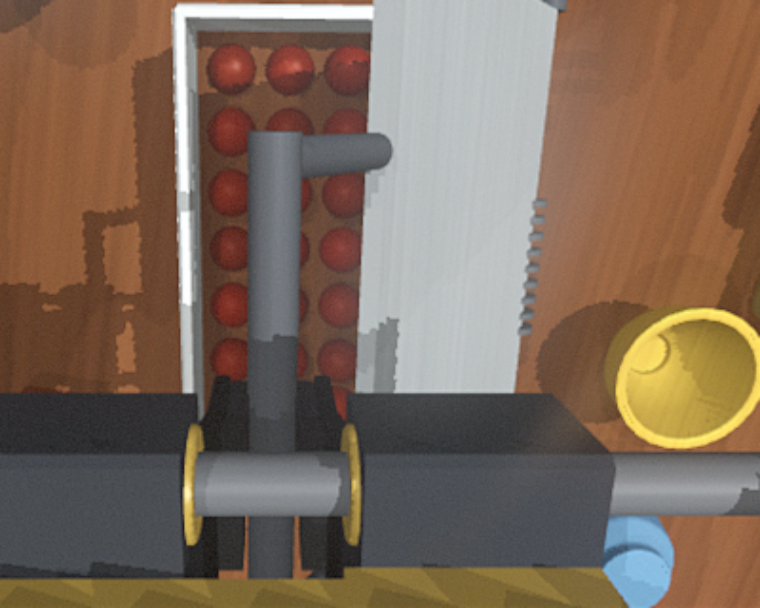

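The wrist view puts the bar corner at crop (275,158), which my model maps to about 55.2°. The scene fit says 53°. The bar looks as wide as at the start, so it has not slipped. I now go a little past balance and come back.

```bash
python3 - <<'E'
from arc import *
from ang import lidpts
import pickle
for th,v in ((58,.05),(61,.04),(64.5,.04)): go(th,v)
robot.pause(.4)
a=grab_frame("wrist");sa=grab_frame("scene")
for th,v in ((61,.04),(58,.04),(55.5,.03)): go(th,v)
robot.pause(.5);go(55.5,.02)
b=grab_frame("wrist");sb=grab_frame("scene")
q=lambda th:place([.5645,.195,9.4],lidpts([[-.135,.064,.104]],th))
c=[]
for f,ths in ((a,(62,63,64,65,66)),(b,(53,54,55,56,57))):
    print([(t,proj(f,q(t))[0].round(1).tolist()) for t in ths])
    c.append(cv2.resize(f["color"][130:250,270:420,::-1],None,fx=2.6,fy=2.6,interpolation=cv2.INTER_CUBIC))
s=[cv2.resize(x["color"][190:290,330:450,::-1],(390,280)) for x in (sa,sb)]
cv2.imwrite("pics/e6.png",np.vstack([np.hstack(c),np.hstack(s)]))
pickle.dump((a,sa,b,sb),open("e6.pkl","wb"))
E
```

```text
58 24.97 meas 58.68 r 0.2221 F -5.13 [-4.46 -4.45  7.3 ] 11.1
61 25.41 meas 61.59 r 0.2219 F -4.77 [-3.93 -5.39  6.81] 11.2
64.5 25.89 meas 65.07 r 0.2217 F -3.23 [-2.35 -5.53  5.91] 10.7
61 26.88 meas 61.65 r 0.2216 F -2.29 [-1.38 -5.58  4.65] 11.2
58 27.32 meas 58.5 r 0.2213 F -2.08 [-1.24 -5.15  5.31] 10.9
55.5 27.78 meas 55.94 r 0.2211 F -3.05 [-2.38 -4.26  5.83] 11.0
55.5 28.53 meas 55.96 r 0.221 F -3.89 [-3.12 -4.96  5.31] 10.8
[(62, [302.7, 162.3]), (63, [310.6, 162.6]), (64, [318.7, 162.8]), (65, [327.0, 163.1]), (66, [335.6, 163.4])]
[(53, [305.1, 163.0]), (54, [312.2, 163.4]), (55, [319.5, 163.7]), (56, [327.2, 164.1]), (57, [335.2, 164.4])]
```

View pics/e6.png

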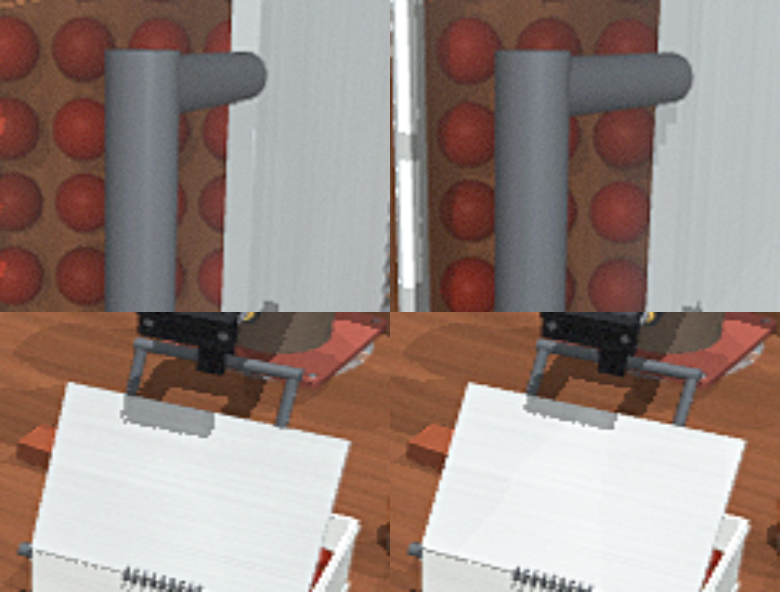

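```bash
python3 - <<'E'
from ang import *
import pickle
a,sa,b,sb=pickle.load(open("e6.pkl","rb"))
s=lambda P,x0:(np.array(P,float)-[x0,312])/[3.25,2.8]+[330,190]
for f,P,Hh,x0 in ((sa,[[67,382],[348,439],[141,345],[298,374]],[[24,550]],0),(sb,[[470,383],[745,440],[543,344],[697,375]],[[414,550]],390)):
    uv=s(P,x0)
    for z in (.107,.101):
        L=np.array(LP);L[:2,2]=z
        print(z,[ (sl,least_squares(lambda t:(proj(f,place([.5645,.195,9.4],lidpts(L,t[0])))-uv)[i].ravel(),[57]).x.round(2)) for sl,i in (("lid",[0,1]),("bar",[2,3]),("all",[0,1,2,3]))])
for f,x in ((a,(142,228)),(b,(142,264))):
    print("seen",x[0]/2.6+270,x[1]/2.6+270,[(t,(proj(f,place([.5645,.195,9.4],lidpts([[-.135,.05,.104],[-.085,.05,.101]],t)))[:,0]).round(1)) for t in (53,54,55,56,62,63,64,65)])
E
```

```text
0.107 [('lid', array([63.66])), ('bar', array([62.36])), ('all', array([62.95]))]
0.101 [('lid', array([65.68])), ('bar', array([62.36])), ('all', array([63.79]))]
0.107 [('lid', array([52.87])), ('bar', array([53.54])), ('all', array([53.31]))]
0.101 [('lid', array([54.89])), ('bar', array([53.54])), ('all', array([54.02]))]
seen 324.61538461538464 357.6923076923077 [(53, array([245.2, 305.8])), (54, array([250.6, 309.6])), (55, array([256.3, 313.6])), (56, array([262.3, 317.7])), (62, array([303.1, 344.5])), (63, array([310.8, 349.3])), (64, array([318.7, 354.3])), (65, array([326.9, 359.4]))]
seen 324.61538461538464 371.53846153846155 [(53, array([305.5, 359.1])), (54, array([312.4, 363.8])), (55, array([319.6, 368.5])), (56, array([327. , 373.4])), (62, array([378. , 405.4])), (63, array([387.5, 411.2])), (64, array([397.3, 417. ])), (65, array([407.4, 423. ]))]
```

All readings agree: peak about 63–65°, now held at about 54–55.7°. I hand in, holding.

```bash
python3 - <<'E'
from bench import *
o=robot.get_obs();print(o["t"],o["opening"]*87,o["ft_force"],abs(o["qvel"]).max())
robot.close_job()
E
```

```text
28.6333 11.160959994931286 [-2.48086815 -6.01991319  5.24143877] 0.06955481413617597
the job is handed in; nothing more can be done
```

I handed in the job at 28.6 s, with the gripper still holding the lid bar.

- **Block:** I took it off the lid and laid it flat in the middle of the light brown paper stack. The overhead picture taken right after the release shows it there; I did not check it again later.
- **Lid:** I lifted it by its bar to about 64°. The wrist camera read about 64.7° and the scene camera about 63–64°, both past the 60° balance point. I then brought it back and held it still at about 55°. Jaw opening was 11.2 mm on the 12 mm bar, and the force on the tool was about 8 N.
- **First grip missed:** The first attempt to grip the bar closed just above it, because the fingertips sit about 24 mm higher than the reported tool position. I went 18 mm lower and then gripped it properly.
- **Camera disagreement:** For the final lid angle, the wrist view and the arm position give about 55.5–56°, but the scene camera gives about 53–54°. The true angle is therefore uncertain by 1–2°.

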